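# Build up the stage-top imaging chamber

### The job

Build up the imaging chamber on the aluminium stage holder, in this order: seat the black adapter that has the small opening in the holder's round well, set the amber dish into that adapter, put the steel weight ring over the dish so that it rests level on the dish's rim, and lastly lower the blue cover over all of it until it stands flat on the holder's plate. Leave the wide-bored adapter, the oil bottle, the objective and the filter cube standing where they are.

Things in the scene. Friction and masses are not known exactly. Their poses are not given: they have to be found in the camera images.
- holder_well (a point): Stage holder, fixed: bright aluminium plate 112 mm square, top 18 mm above the table (14 mm plate on 4 mm feet). Round boss in its middle, 76 mm diameter, 6 mm high (top at 24 mm); in the boss a well 67 mm diameter, 6 mm deep, mouth chamfered 2 mm, with a 50 mm light hole in its floor. This point: centre of the well's floor, level with the plate's top; z up, x to the side with the black connector.
- adapter_small_mid (a point): The adapter to use: black, 17 mm high, with a 30 mm hole. Below a flange 64 mm diameter, 6 mm high (fits the well, its top then flush with the boss); above it a collar 54 mm diameter, 11 mm high, to grip. In the collar's top the dish seat: 41 mm diameter, floor 11 mm above the adapter's underside, mouth chamfered to 46 mm. This point: on the axis, 8.5 mm above the underside; z up.
- adapter_large_mid (a point): The adapter that is not used (for larger dishes): black, 64 mm flange, 17 mm high like the other, but with a thin collar 60 mm diameter round a wide hole of 46 mm, through which the dish would fall. This point: on its axis, 8.5 mm above its underside; z up.
- dish_mid (a point): Imaging dish: amber translucent, round, 38 mm diameter, 16 mm high, wall 2 mm, open top, about 20 g. Seated in the small adapter it stands 10 mm proud of the collar, so grip only its upper part. This point: on its axis, 8 mm above its underside; z up.
- weight_ring_mid (a point): Dish weight: plain steel ring, 50 mm outside diameter, 16 mm high, 30 mm bore, about 120 g, lying right way up. Its underside has a counterbore 41.6 mm diameter, 4.5 mm deep (mouth chamfered to 46 mm) that goes over the dish's rim; the underside then hangs 5.5 mm above the adapter's collar. This point: on its axis, 8 mm above its underside; z up.
- cover_mid (a point): Cover: blue round shell, hollow and open below, 87 mm diameter, 48 mm high, with a bright round grip collar (44 mm diameter, 13 mm high, glass window inside) on its roof: 61 mm in all, about 150 g. Inside 80 mm diameter, 44 mm deep; its skirt goes round the boss and stands on the plate. This point: on its axis, 30.5 mm above its lower edge; z up.
- oil_bottle_mid (a point): Bystander: small clear bottle with black cap and red band, 28 mm diameter, 66 mm high, standing loose. This point: on its axis, 33 mm above its underside; z up.
- objective_mid (a point): Bystander: microscope objective, silver with a blue ring, 35 mm diameter, 58 mm high, standing loose. This point: on its axis, 29 mm above its underside; z up.
- filter_cube_mid (a point): Bystander: black filter cube with an orange window, 41 x 38 x 43 mm, loose. This point: in its middle, 20 mm above its underside; z up.
Not all that is in view belongs to the job. Leave any pink look-alike of the part that bears adapter_small_mid alone.

How it is judged:
On the way, in this order (a step that is already met when the one before it is completed fails the run):
1. the small-bored adapter is seated in the holder's well (horizontal distance between adapter_small_mid and holder_well below 0.004 m and z of adapter_small_mid in the frame of holder_well between 0.0065 and 0.0105 m and angle between adapter_small_mid's own z axis and vertical below 0.06 rad), for 0.2 s.
2. the dish is seated in the adapter (all of step 1 and horizontal distance between dish_mid and adapter_small_mid below 0.004 m and z of dish_mid in the frame of adapter_small_mid between 0.0085 and 0.0125 m and angle between dish_mid's own z axis and vertical below 0.06 rad), for 0.2 s.
3. the weight ring rests level on the dish's rim (all of step 2 and horizontal distance between weight_ring_mid and dish_mid below 0.005 m and z of weight_ring_mid in the frame of dish_mid between 0.0095 and 0.0135 m and angle between weight_ring_mid's own z axis and vertical below 0.06 rad), for 0.2 s.
4. the cover stands flat on the holder's plate over it all (all of step 3 and horizontal distance between cover_mid and holder_well below 0.005 m and z of cover_mid in the frame of holder_well between 0.0285 and 0.0325 m and angle between cover_mid's own z axis and vertical below 0.06 rad), for 0.2 s.
At the end, for the whole second after the job is handed in: Adapter in the well and dish in the adapter (both within 4 mm of centre), weight ring on the dish's rim and cover flat on the plate round the boss (both within 5 mm), each within 2 mm of its seated height, level within 0.06 rad and at rest (all of step 4 and linear speed of each of adapter_small, dish, weight_ring, cover below 0.02 m/s); the robot touches nothing.
It fails at once if the wide-bored adapter or a bystander (bottle, objective, filter cube) is shifted by more than 20 mm or tipped over (distance of any of adapter_large_mid, oil_bottle_mid, objective_mid, filter_cube_mid from where it was at the start of the episode above 0.02 m or angle between any of adapter_large_mid, oil_bottle_mid, objective_mid, filter_cube_mid's own z axis and vertical above 0.5 rad).
It also fails if it takes over 115 s, if anything falls off the work surface, if the arm or the gripper's body presses on something with over 40 N, if the wrist force passes 120 N, or if a joint passes its speed limit or range.

### The arm

A 6-joint arm with a two-finger parallel gripper is mounted at the origin on a cart in front of the work surface, level with it; the furniture and walls round the work are solid. World frame = base frame: x ahead of the robot, y to its left, z up, the work surface at z = 0. Lengths are in m, angles in rad, forces in N, time in s.
With the tool pointing down it reaches from about 0.35 to 0.975 m from the base axis. Payload 7.1 kg.
Tool frame: the origin (TCP) lies between the finger pads; the fingertips stand 11 mm ahead of it and the grasp point (between the pads) lies 8 mm behind it; z points along the fingers, y is the line along which they close (so a half turn about z gives the same grasp; the last joint's range is limited). The gripper opens to 88 mm and grips with 3 to 60 N. Pads are 20 mm wide; open, the fingers measure 115 mm over their backs; the gripper's body (75 mm by 178 mm) begins 61 mm behind the grasp point.
Start: joints at [-0.019, 0.423, 1.63, -0, 1.089, -0.019], TCP at [0.625, 0, 0.234] pointing down, gripper open.
Joint ranges: [-3, 3], [-0.9, 2.11], [0.09, 2.58], [-1.31, 4.45], [0.11, 2.69], [-2.54, 2.54]. Speed limits (rad/s): [2.39, 2.39, 3.01, 3.14, 3.14, 3.14].

### API

Orientations are given as [roll, pitch, yaw] about the fixed x, y, z axes, in that order (R = Rz(yaw) Ry(pitch) Rx(roll)).
In Python, from station import manip, cams gives the robot as it stands.
- The arm moves only by the shell command python3 -m pendant 'ROWS' [FORCE]. ROWS is JSON, one flat list of numbers, 5 for each row, row after row: the shift along the world's x, y, z in units of 50 cm (1.0 is 50 cm), then the turn about the world's z in units of 45 degrees (1.0 is 45 degrees), then the closure, from -1 (fully open) to 1 (shut). A call has exactly 10 rows; each row is the pose to reach, as a shift and turn from the pose commanded when the call began; what a row does not reach only later rows make up. A row lasts 1/12 s, in which the tool goes at most 41.7 mm and 7.16 degrees, less where a joint would pass 70% of its speed; a pose out of reach is approached as far as the arm can. A call with a number of a shift or a turn outside -1 to 1 is refused whole. A call with a gripper value outside its range is refused whole. The fingers move at their own pace and stop on an object; FORCE is the grip in N (left out, the last holds). Time passes only in rows, so rows that repeat a pose let the fingers close, or fill a call up. It gives the time, the measured TCP pose, the force, the opening and the grip force at its end, in the units of the state.
- manip.get_state(): the state, without advancing time (a new reading comes with each control period).
- cams.get_image(name): name is "scene" or "side" or "wrist"; returns the picture (420x560x3 uint8, red, green, blue); there is no depth.
- cams.get_calibration(name): a dict with "camera_matrix" (3x3 intrinsics, pixels), "origin" and "orientation" of the camera in the world. Camera axes: x right, y up, looking along -z (the intrinsics and any distortion apply to the point x, -y, -z); pixel columns grow to the right and rows downward; lengths in m; the calibration is good to about 2 mm. The wrist camera is an equidistant fisheye: a pixel r from the principal point sees the ray r / f radians off the axis. A picture is of the moment at which its call begins: read the wrist's pose just before it. get_calibration takes no time and is no camera call; for the wrist camera it gives the pose at the moment of the call.
- manip.finish_job(): hands the job in; it is judged then, once.
The state is a dict: "time": time; "qpos": joint angles; "joint_velocities": joint speeds; "joint_efforts": joint torques, N m; "tcp_pos": TCP position; "tool_rot": TCP orientation; "contact_force": force on the tool from outside, world axes, zero at the start; "wrist_torque": the same for the moment, N m; "width": opening from 0.0 (shut) to 1.0 (fully open); "finger_force": force on a finger pad.
Only numpy, scipy, OpenCV 4.12 (cv2) and the standard library are available. Lean on these libraries where they do the work, as an engineer would, in place of code of your own. Each camera call takes 0.05 s, during which the arm holds its last target. There are 200 camera calls.

## Working session

There is one attempt and no reset: what is moved stays moved. The work goes in short steps, Python scripts to look and compute and a shell command to move; the robot and the scene stay as the last step left them, time stands still between calls to the robot, and variables do not carry over. Pictures are saved under pics/ and viewed, at most 14 in all, crops included, and the job is handed in when it is done.

```bash
ls; mkdir -p pics; python3 - <<'E'
from station import manip,cams
import cv2
print(manip.get_state())
for n in("scene","side","wrist"):
    c=cams.get_calibration(n);print(n,c)
    cv2.imwrite(f"pics/{n}0.png",cams.get_image(n)[:,:,::-1])
E
```

```text
pics
{'time': 0.0, 'qpos': array([-1.89869718e-02,  4.23825213e-01,  1.63070931e+00,  1.40914164e-05,
        1.08859844e+00, -1.90204017e-02]), 'joint_velocities': array([-4.27562842e-04, -7.31141279e-04,  1.79884500e-03, -5.39660945e-04,
       -5.78317728e-05, -2.97420205e-04]), 'joint_efforts': array([ 1.28069914e-03, -5.44622147e+01, -2.73670936e+01,  6.42951974e-02,
        2.27214623e-02, -1.51321510e-04]), 'tcp_pos': array([6.24447643e-01, 4.80797156e-05, 2.32903858e-01]), 'tool_rot': array([-3.14005285e+00, -4.17679954e-05,  1.57082318e+00]), 'contact_force': array([ 0.19277061,  0.65263935, -0.33755377]), 'wrist_torque': array([ 0.00034612, -0.01618468, -0.00302402]), 'finger_force': 0.0, 'width': 0.994148350128246}
scene {'camera_matrix': array([[457.43890773,   0.        , 274.95971092],
       [  0.        , 457.43890773, 208.47106478],
       [  0.        ,   0.        ,   1.        ]]), 'origin': array([ 0.1034054 , -0.60534669,  0.62945448]), 'orientation': array([ 8.58476879e-01,  7.64656801e-04, -7.41789059e-01])}
side {'camera_matrix': array([[380.0195573 ,   0.        , 277.63756981],
       [  0.        , 380.0195573 , 207.19254075],
       [  0.        ,   0.        ,   1.        ]]), 'origin': array([ 0.22791129, -0.7958858 ,  0.46530991]), 'orientation': array([ 1.04996986,  0.01702172, -0.48145876])}
wrist {'camera_matrix': array([[325.1922621 ,   0.        , 274.39391029],
       [  0.        , 325.1922621 , 212.59885034],
       [  0.        ,   0.        ,   1.        ]]), 'origin': array([0.62303567, 0.06588359, 0.38501896]), 'orientation': array([-0.24427759,  0.00173528, -0.00039872])}
```

View pics/scene0.png

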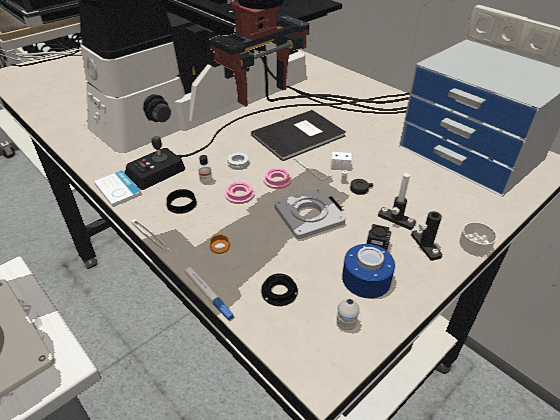

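View pics/wrist0.png

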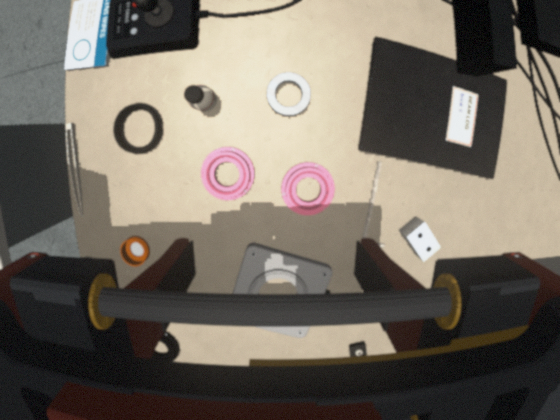

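View pics/side0.png

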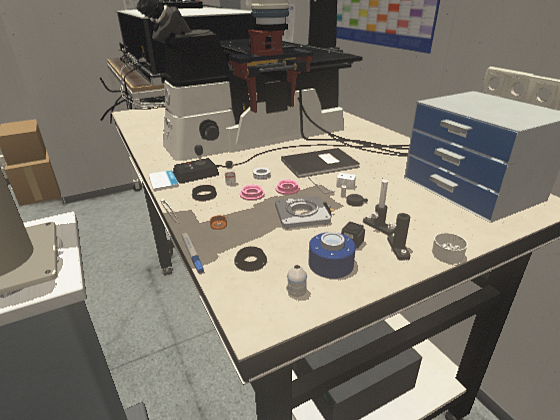

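```bash
cat > h.py <<'E'
import numpy as np
from scipy.spatial.transform import Rotation as R
from station import manip,cams
def ray(n,px,c=None):
    c=c or cams.get_calibration(n);K=c["camera_matrix"]
    u=(px[0]-K[0,2])/K[0,0];v=(px[1]-K[1,2])/K[1,1]
    if n=="wrist":
        r=np.hypot(u,v);s=np.sin(r)/r if r>1e-9 else 1;d=np.array([u*s,-v*s,-np.cos(r)])
    else: d=np.array([u,-v,-1.])
    d=R.from_euler("xyz",c["orientation"]).apply(d)
    return np.array(c["origin"]),d/np.linalg.norm(d)
def atz(n,px,z,c=None):
    o,d=ray(n,px,c);return o+d*(z-o[2])/d[2]
def tri(rays):
    A=sum(np.eye(3)-np.outer(d,d) for o,d in rays);b=sum((np.eye(3)-np.outer(d,d))@o for o,d in rays)
    return np.linalg.solve(A,b)
def proj(n,P,c=None):
    c=c or cams.get_calibration(n);K=c["camera_matrix"]
    p=R.from_euler("xyz",c["orientation"]).inv().apply(np.array(P)-c["origin"]);x,y,z=p[0],-p[1],-p[2]
    if n=="wrist":
        q=np.hypot(x,y);t=np.arctan2(q,z);return np.array([K[0,2]+K[0,0]*t*x/q,K[1,2]+K[1,1]*t*y/q])
    return np.array([K[0,2]+K[0,0]*x/z,K[1,2]+K[1,1]*y/z])
E
python3 - <<'E'
from h import *
np.set_printoptions(precision=4,suppress=True)
L=dict(adS=((280,286),(250,257),.017),adL=((181,199),(204,191),.017),dish=((220,241),(218,220),.016),ring=((237,157),(261,171),.016),holder=((312,209),(301,208),.024),cover=((371,257),(332,240),.061),bottle=((204,160),(230,172),.066),obj=((348,304),(297,272),.058),cube=((379,230),(353,228),.043))
for k,(a,b,z) in L.items():
    print(k,tri([ray("scene",a),ray("side",b)]),atz("scene",a,z),atz("side",b,z),proj("wrist",atz("scene",a,z)))
E
```

```text
adS [ 0.4528 -0.2344  0.0098] [ 0.4513 -0.2377  0.017 ] [ 0.4468 -0.245   0.017 ] [158.8586 351.4572]
adL [0.4598 0.0793 0.0115] [0.4575 0.0737 0.017 ] [0.4562 0.0678 0.017 ] [135.8898 131.5565]
dish [ 0.4418 -0.0798  0.0144] [ 0.4425 -0.0804  0.016 ] [ 0.4396 -0.0837  0.016 ] [135.6973 253.1898]
ring [0.6451 0.1212 0.0109] [0.6425 0.1163 0.016 ] [0.6386 0.1092 0.016 ] [292.2784  89.1601]
holder [ 0.6223 -0.1454  0.0293] [ 0.6308 -0.14    0.024 ] [ 0.6231 -0.1403  0.024 ] [281.0218 301.6515]
cover [ 0.5834 -0.3213  0.0583] [ 0.5827 -0.3224  0.061 ] [ 0.5795 -0.3253  0.061 ] [247.1105 417.2967]
bottle [0.5641 0.1457 0.0215] [0.5392 0.0966 0.066 ] [0.5219 0.042  0.066 ] [190.1137 104.4597]
obj [ 0.4903 -0.3523  0.0415] [ 0.481 -0.359  0.058] [ 0.4786 -0.3704  0.058 ] [184.0835 425.3816]
cube [ 0.671  -0.2747  0.0316] [ 0.663  -0.2804  0.043 ] [ 0.6565 -0.2898  0.043 ] [302.8644 390.115 ]
```

```bash
python3 -m pendant '[-0.19,-0.66,0,0,-1,-0.19,-0.66,0,0,-1,-0.19,-0.66,0,0,-1,-0.19,-0.66,0,0,-1,-0.19,-0.66,0,0,-1,-0.19,-0.66,0,0,-1,-0.19,-0.66,0,0,-1,-0.19,-0.66,0,0,-1,-0.19,-0.66,0,0,-1,-0.19,-0.66,0,0,-1]'
python3 - <<'E'
from h import *
import cv2,json
c=cams.get_calibration("wrist");im=cams.get_image("wrist")
json.dump({k:np.array(v).tolist() for k,v in c.items()},open("w1.json","w"))
cv2.imwrite("pics/w1.png",cv2.resize(im[:,:,::-1],(784,588),interpolation=2));print(c["origin"],c["orientation"])
E
```

```text
time: 0.98
tcp_pos: [0.5288, -0.3327, 0.2333]
tool_rot: [-3.141, 0.0, 1.567]
contact_force: [-0.1, -0.0, -0.5]
width: 1.001
finger_force: 0.0
[ 0.52743969 -0.2668123   0.38535944] [-0.24445568  0.00066973 -0.00458544]
```

View pics/w1.png

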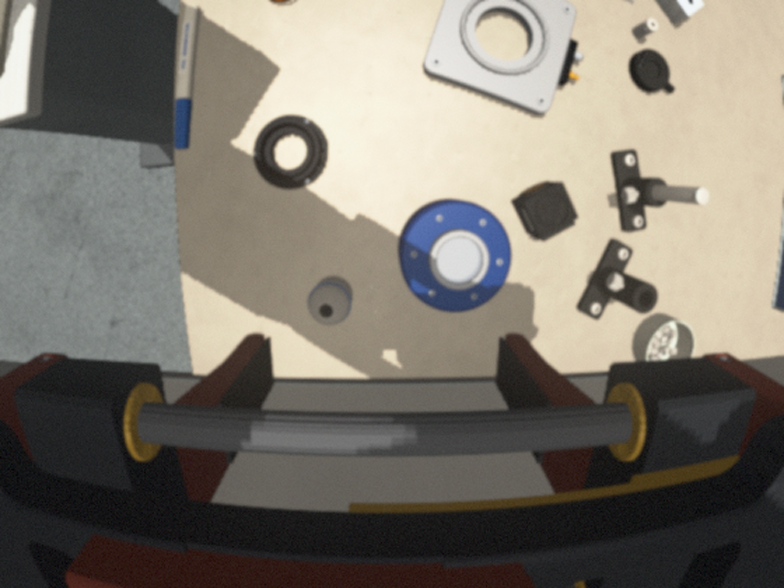

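```bash
python3 -m pendant '[-0.04,0.25,-0.06,0,-1,-0.04,0.25,-0.06,0,-1,-0.04,0.25,-0.06,0,-1,-0.04,0.25,-0.06,0,-1,-0.04,0.25,-0.06,0,-1,-0.04,0.25,-0.06,0,-1,-0.04,0.25,-0.06,0,-1,-0.04,0.25,-0.06,0,-1,-0.04,0.25,-0.06,0,-1,-0.04,0.25,-0.06,0,-1]'
python3 - <<'E'
from h import *
import cv2,json
c=cams.get_calibration("wrist");im=cams.get_image("wrist")
json.dump({k:np.array(v).tolist() for k,v in c.items()},open("w2.json","w"))
cv2.imwrite("pics/w2.png",cv2.resize(im[:,:,::-1],(784,588),interpolation=2));print(c["origin"],c["orientation"])
E
```

```text
time: 1.87
tcp_pos: [0.5102, -0.2058, 0.2038]
tool_rot: [3.141, 0.0, 1.57]
contact_force: [0.1, -0.2, -0.3]
width: 0.998
finger_force: 0.0
[ 0.50851406 -0.13992888  0.35582256] [-2.44499652e-01 -4.46769491e-05 -1.56372495e-03]
```

View pics/w2.png

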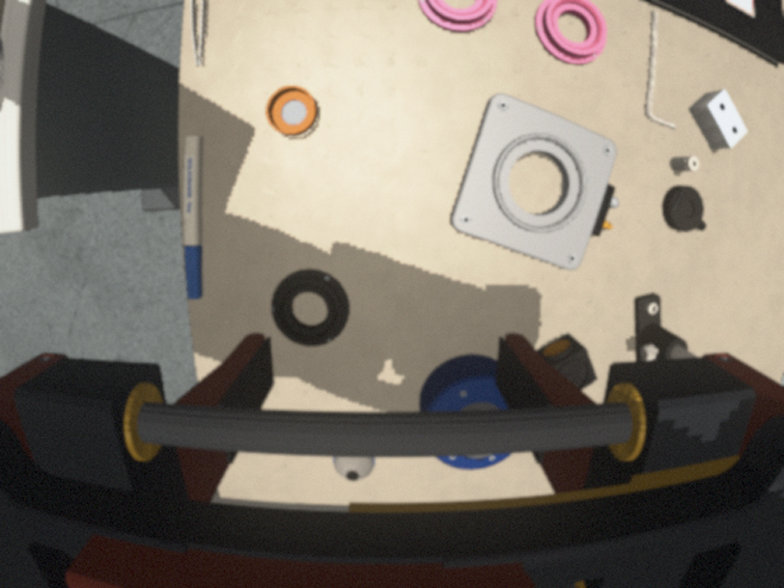

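```bash
python3 - <<'E'
from h import *
import json,cv2
np.set_printoptions(precision=4,suppress=True)
c1=json.load(open("w1.json"));c2=json.load(open("w2.json"))
for c in(c1,c2):
  for k in c:c[k]=np.array(c[k])
s=1.4
for k,a,b,z in(("adS",(293,150),(311,306),.017),("hold",(502,35),(539,183),.024)):
    a=np.array(a)/s;b=np.array(b)/s
    print(k,tri([ray("wrist",a,c1),ray("wrist",b,c2)]),atz("wrist",a,z,c1),atz("wrist",b,z,c2))
print("dish",atz("wrist",np.array((292,110))/s,.016,c2), "cover",atz("wrist",np.array((460,260))/s,.061,c1))
im=cv2.imread("pics/w2.png")
a=cv2.resize(im[250:360,255:365],(400,400),interpolation=2);b=cv2.resize(im[120:250,475:605],(400,400),interpolation=2)
cv2.imwrite("pics/c2.png",np.hstack([a,b]))
E
```

```text
adS [ 0.4502 -0.2344  0.0043] [ 0.4537 -0.2354  0.017 ] [ 0.4515 -0.2311  0.017 ]
hold [ 0.6264 -0.1344  0.0162] [ 0.6235 -0.1375  0.024 ] [ 0.6246 -0.1344  0.024 ]
dish [ 0.4399 -0.0804  0.016 ] cover [ 0.5822 -0.3197  0.061 ]
```

View pics/c2.png

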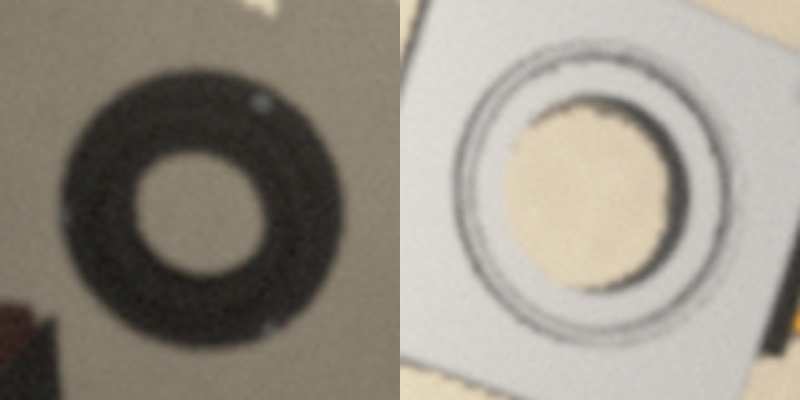

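```bash
python3 - <<'E'
from h import *
np.set_printoptions(precision=3,suppress=True)
for a in((400,222),(405,178),(427,248),(434,213),(345,155),(360,186)): print(a,atz("scene",a,0),atz("scene",a,.08))
E
python3 -m pendant '[-0.119,-0.056,-0.2,0,-1,-0.119,-0.056,-0.2,0,-1,-0.119,-0.056,-0.2,0,-1,-0.119,-0.056,-0.2,0,-1,-0.119,-0.056,-0.2,0,-1,-0.119,-0.056,-0.37,0,-1,-0.119,-0.056,-0.37,0,-1,-0.119,-0.056,-0.37,0,-1,-0.119,-0.056,-0.37,0,-1,-0.119,-0.056,-0.37,0,-1]' 5
```

```text
(400, 222) [ 0.754 -0.271  0.   ] [ 0.672 -0.313  0.08 ]
(405, 178) [ 0.886 -0.19   0.   ] [ 0.786 -0.243  0.08 ]
(427, 248) [ 0.732 -0.35   0.   ] [ 0.652 -0.382  0.08 ]
(434, 213) [ 0.83  -0.302  0.   ] [ 0.737 -0.341  0.08 ]
(345, 155) [ 0.856 -0.036  0.   ] [ 0.76  -0.108  0.08 ]
(360, 186) [ 0.787 -0.139  0.   ] [ 0.7   -0.199  0.08 ]
time: 2.75
tcp_pos: [0.4524, -0.2336, 0.0207]
tool_rot: [3.139, 0.001, 1.571]
contact_force: [-0.3, -0.5, 0.5]
width: 1.001
finger_force: 0.0
```

```bash
python3 -m pendant '[0,0,0,0,1,0,0,0,0,1,0,0,0,0,1,0,0,0,0,1,0,0,0,0,1,0,0,0,0,1,0,0,0,0,1,0,0,0,0,1,0,0,0,0,1,0,0,0,0,1]' 8
```

```text
time: 3.58
tcp_pos: [0.4507, -0.2331, 0.0193]
tool_rot: [3.141, 0.0, 1.571]
contact_force: [-1.4, 1.4, 8.0]
width: 0.612
finger_force: 8.0
```

```bash
python3 -m pendant '[0,0,0.004,0,-1,0,0,0.004,0,-1,0,0,0.004,0,-1,0,0,0.004,-1,-1,0,0,0.004,-1,-1,0,0,0.004,-1,-1,0,0,0.004,-1,-1,0,0,0.004,-1,-1,0,0,0.004,-1,-1,0,0,0.004,-1,-1]'
python3 -m pendant '[0,0,0,-1,-1,0,0,0,-1,-1,0,0,0,-1,-1,0,0,0,-1,-1,0,0,0,-1,-1,0,0,0,-1,-1,0,0,0,-1,-1,0,0,0,-1,-1,0,0,0,-1,1,0,0,0,-1,1]'
python3 -m pendant '[0,0,0,0,1,0,0,0,0,1,0,0,0,0,1,0,0,0,0,1,0,0,0,0,1,0,0,0,0,1,0,0,0,0,1,0,0,0,0,1,0,0,0,0,1,0,0,0,0,1]' 20
```

```text
time: 4.42
tcp_pos: [0.4504, -0.2329, 0.0205]
tool_rot: [-3.141, 0.0, 0.779]
contact_force: [0.1, -0.5, 0.5]
width: 1.0
finger_force: 0.0
time: 5.25
tcp_pos: [0.4504, -0.2329, 0.0205]
tool_rot: [-3.141, 0.0, 0.001]
contact_force: [-0.1, -0.0, 0.1]
width: 0.888
finger_force: 0.0
time: 6.08
tcp_pos: [0.4505, -0.233, 0.0207]
tool_rot: [3.142, -0.0, 0.0]
contact_force: [-0.1, 0.1, -0.2]
width: 0.604
finger_force: 20.0
```

```bash
python3 -m pendant '[0,0,0.1,0,1,0,0,0.2,0,1,0,0,0.2,0,1,0.21,0.196,0.2,0,1,0.21,0.196,0.2,0,1,0.21,0.196,0.2,0,1,0.21,0.196,0.2,0,1,0.21,0.196,0.2,0,1,0.21,0.196,0.2,0,1,0.21,0.196,0.2,0,1]'
python3 - <<'E'
from h import *
import cv2,json
c=cams.get_calibration("wrist");im=cams.get_image("wrist")
json.dump({k:np.array(v).tolist() for k,v in c.items()},open("w3.json","w"))
cv2.imwrite("pics/w3.png",cv2.resize(im[:,:,::-1],(784,588),interpolation=2));print(c["origin"],c["orientation"])
print(proj("wrist",(.624,-.135,.024),c)*1.4,manip.get_state()["width"])
E
```

```text
time: 6.92
tcp_pos: [0.5543, -0.1352, 0.1202]
tool_rot: [-3.141, 0.002, 0.0]
contact_force: [0.1, 0.7, -0.4]
width: 0.601
finger_force: 20.0
[ 0.61842563 -0.13489537  0.27217797] [-2.45923413e-01 -1.32601937e-04 -1.57103810e+00]
[384.28210824 175.4528369 ] 0.6053849637010876
```

View pics/w3.png

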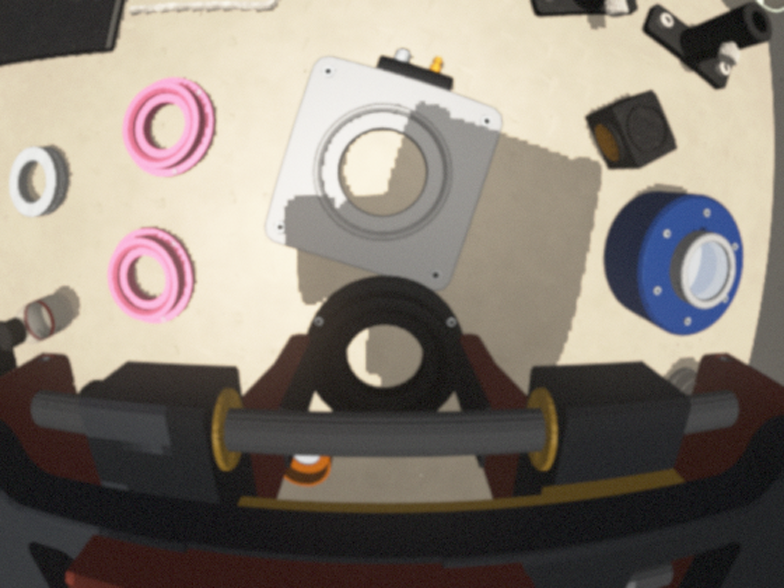

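```bash
python3 - <<'E'
from h import *
import json
np.set_printoptions(precision=4,suppress=True)
c={k:np.array(v) for k,v in json.load(open("w3.json")).items()}
f=lambda p,z:atz("wrist",np.array(p)/1.4,z,c)
print("boss edges",f((313,171),.024),f((452,171),.024),f((382,103),.024),f((382,240),.024))
print("hole floor",f((383,171.5),.01))
t=(.5543,-.1352,.1202)
for z in (-.005,-.0145): # flange bottom/top relative TCP ; underside on table TCP .0207
  print([proj("wrist",(t[0]+a,t[1]+b,.1202-.0207+zz),c)*1.4 for a,b,zz in((.032,0,.0),(.0,.032,.006),(0,-.032,.006))]);break
print("cover",f((706,271),.061))
E
```

```text
boss edges [ 0.627  -0.0963  0.024 ] [ 0.6269 -0.1717  0.024 ] [ 0.664  -0.1338  0.024 ] [ 0.5887 -0.1337  0.024 ]
hole floor [ 0.6266 -0.1343  0.01  ]
[array([384.9024, 269.4194]), array([303.9721, 352.3357]), array([465.8053, 352.2703])]
cover [ 0.581  -0.3179  0.061 ]
```

```bash
python3 - <<'E'
from h import *
import json,cv2
c={k:np.array(v) for k,v in json.load(open("w3.json")).items()}
im=cv2.resize(cv2.imread("pics/w3.png"),None,fx=3,fy=3,interpolation=2)
t=(.5543,-.1352,.0995)
def circ(x,y,z,r,col):
    P=[proj("wrist",(x+r*np.cos(a),y+r*np.sin(a),z),c)*4.2 for a in np.linspace(0,6.29,90)]
    cv2.polylines(im,[np.int32(P)],True,col,1)
circ(*t,.032,(0,0,255));circ(t[0],t[1],t[2]+.017,.0205+.0025,(0,255,0));circ(t[0],t[1],t[2],.015,(255,255,0));circ(t[0],t[1],t[2]+.011,.015,(0,255,255))
circ(.6264,-.134,.024,.038,(0,0,255));circ(.6264,-.134,.018,.025,(255,0,255))
cv2.imwrite("pics/o3.png",cv2.resize(im[280:1260,820:1500],(416,600)))
E
```

```text
(no output)
```

View pics/o3.png

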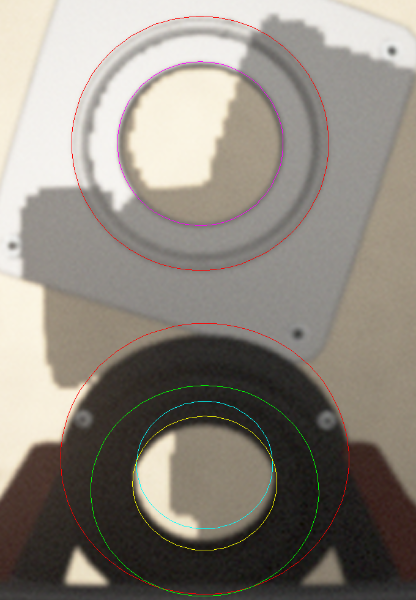

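```bash
python3 -m pendant '[0.148,0.002,0,0,1,0.148,0.002,0,0,1,0.148,0.002,0,0,1,0.148,0.002,-0.08,0,1,0.148,0.002,-0.12,0,1,0.148,0.002,-0.13,0,1,0.148,0.002,-0.14,0,1,0.148,0.002,-0.146,0,1,0.148,0.002,-0.15,0,1,0.148,0.002,-0.152,0,1]'
python3 -m pendant '[0,0,-0.002,0,1,0,0,-0.003,0,1,0,0,-0.004,0,1,0,0,-0.005,0,1,0,0,-0.006,0,1,0,0,-0.007,0,1,0,0,-0.008,0,1,0,0,-0.009,0,1,0,0,-0.01,0,1,0,0,-0.01,0,1]'
```

```text
time: 7.8
tcp_pos: [0.6301, -0.1344, 0.0457]
tool_rot: [3.141, -0.002, -0.0]
contact_force: [-0.2, -0.2, -0.1]
width: 0.602
finger_force: 20.0
time: 8.63
tcp_pos: [0.6294, -0.1339, 0.0395]
tool_rot: [-3.142, 0.0, -0.0]
contact_force: [0.5, -0.1, 0.2]
width: 0.604
finger_force: 20.0
```

```bash
python3 -m pendant '[0,0,-0.002,0,1,0,0,-0.002,0,1,0,0,-0.002,0,-1,0,0,-0.002,0,-1,0,0,-0.002,0,-1,0,0,-0.002,0,-1,0,0,0.02,0,-1,0,0,0.08,0,-1,0,0,0.16,0,-1,0,0,0.16,0,-1]'
python3 - <<'E'
from h import *
np.set_printoptions(precision=4,suppress=True)
print(manip.get_state()["tcp_pos"],manip.get_state()["contact_force"])
E
```

```text
time: 9.47
tcp_pos: [0.6338, -0.135, 0.1273]
tool_rot: [3.139, -0.011, -0.0]
contact_force: [2.2, -0.3, -0.1]
width: 0.998
finger_force: 0.0
[ 0.6338 -0.135   0.1273] [ 2.2153 -0.2816 -0.0809]
```

```bash
python3 -m pendant '[-0.148,0,0,0,-1,-0.148,0,0,0,-1,-0.148,0,0,0,-1,-0.148,0,0,0,-1,-0.148,0,0,0,-1,-0.148,0,0,0,-1,-0.148,0,0,0,-1,-0.148,0,0,0,-1,-0.148,0,0,0,-1,-0.148,0,0,0,-1]'
cat > shot.py <<'E'
import sys,json,cv2
from h import *
n=sys.argv[1];c=cams.get_calibration("wrist");im=cams.get_image("wrist")
json.dump({k:np.array(v).tolist() for k,v in c.items()},open(n+".json","w"))
cv2.imwrite(f"pics/{n}.png",cv2.resize(im[:,:,::-1],(784,588),interpolation=2));print(manip.get_state()["tcp_pos"])
E
python3 shot.py w4
python3 -m pendant '[-0.37,0.108,0,0,-1,-0.37,0.108,0,0,-1,-0.37,0.108,0,0,-1,-0.37,0.108,0,0,-1,-0.37,0.108,0,0,-1,-0.37,0.108,0,0,-1,-0.37,0.108,0,0,-1,-0.37,0.108,0,0,-1,-0.37,0.108,0,0,-1,-0.37,0.108,0,0,-1]'
python3 shot.py w5
python3 - <<'E'
import cv2,numpy as np
a=cv2.imread("pics/w4.png")[60:330,230:530];b=cv2.imread("pics/w5.png")[60:390,230:560]
cv2.imwrite("pics/c5.png",np.hstack([cv2.resize(a,(400,360)),cv2.resize(b,(400,360))]))
E
```

```text
time: 10.3
tcp_pos: [0.5558, -0.1339, 0.1195]
tool_rot: [-3.142, 0.0, 0.0]
contact_force: [0.6, -0.9, 0.2]
width: 1.002
finger_force: 0.0
[ 0.55561963 -0.13393288  0.11947459]
time: 11.18
tcp_pos: [0.372, -0.0804, 0.1198]
tool_rot: [3.141, -0.001, -0.0]
contact_force: [0.5, -0.5, 0.4]
width: 1.002
finger_force: 0.0
[ 0.37168201 -0.08030653  0.11968619]
```

View pics/c5.png

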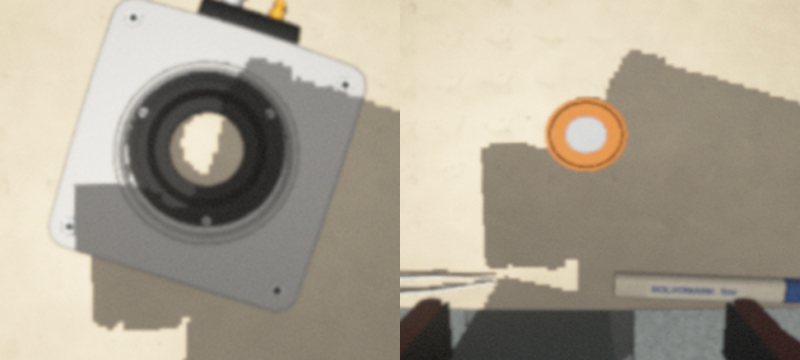

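```bash
python3 - <<'E'
from h import *
import json
np.set_printoptions(precision=4,suppress=True)
c={k:np.array(v) for k,v in json.load(open("w5.json")).items()}
print(atz("wrist",np.array((383.4,182.8))/1.4,.016,c))
c={k:np.array(v) for k,v in json.load(open("w4.json")).items()}
for q in ((206.5,147),(205.5,151.5)):print(atz("wrist",np.array((230+q[0]*.75,60+q[1]*.75))/1.4,.024,c))
E
```

```text
[ 0.438  -0.0798  0.016 ]
[ 0.6284 -0.1341  0.024 ]
[ 0.6266 -0.1337  0.024 ]
```

```bash
python3 -m pendant '[0.134,0.001,0,0,-1,0.134,0.001,-0.08,0,-1,0.134,0.001,-0.16,0,-1,0.134,0.001,-0.19,0,-1,0.134,0.001,-0.2,0,-1,0.134,0.001,-0.2,0,-1,0.134,0.001,-0.2,0,-1,0.134,0.001,-0.2,0,1,0.134,0.001,-0.2,0,1,0.134,0.001,-0.2,0,1]' 5
python3 -m pendant '[0,0,0,0,1,0,0,0,0,1,0,0,0,0,1,0,0,0,0,1,0,0,0,0,1,0,0,0,0,1,0,0,0,0,1,0,0,0,0,-1,0,0,0,0,-1,0,0,0,0,-1]' 5
python3 -m pendant '[0,0,0,1,-1,0,0,0,1,-1,0,0,0,1,-1,0,0,0,1,-1,0,0,0,1,-1,0,0,0,1,-1,0,0,0,1,-1,0,0,0,1,-1,0,0,0,1,-1,0,0,0,1,-1]'
python3 -m pendant '[0,0,0,1,-1,0,0,0,1,-1,0,0,0,1,-1,0,0,0,1,-1,0,0,0,1,-1,0,0,0,1,-1,0,0,0,1,-1,0,0,0,1,-1,0,0,0,1,1,0,0,0,1,1]'
python3 -m pendant '[0,0,0,0,1,0,0,0,0,1,0,0,0,0,1,0,0,0,0,1,0,0,0,0,1,0,0,0,0,1,0,0,0,0,1,0,0,0,0,1,0,0,0,0,1,0,0,0,0,1]' 10
```

```text
time: 12.07
tcp_pos: [0.4383, -0.0797, 0.0209]
tool_rot: [3.141, -0.002, -0.0]
contact_force: [-0.3, -0.6, -0.8]
width: 0.815
finger_force: 0.0
time: 12.9
tcp_pos: [0.4374, -0.0795, 0.0196]
tool_rot: [-3.142, 0.0, -0.0]
contact_force: [0.1, -0.2, -0.0]
width: 0.616
finger_force: 0.0
time: 13.73
tcp_pos: [0.4375, -0.0795, 0.0197]
tool_rot: [-3.142, 0.0, 0.784]
contact_force: [-0.1, -0.1, -0.3]
width: 0.998
finger_force: 0.0
time: 14.57
tcp_pos: [0.4375, -0.0795, 0.0197]
tool_rot: [3.142, 0.0, 1.569]
contact_force: [0.4, 0.2, 0.9]
width: 0.888
finger_force: 0.0
time: 15.4
tcp_pos: [0.4375, -0.0795, 0.0197]
tool_rot: [3.142, 0.0, 1.571]
contact_force: [0.1, -0.8, 0.3]
width: 0.428
finger_force: 10.0
```

```bash
python3 -m pendant '[0,0,0.1,0,1,0,0,0.16,0,1,0.383,-0.109,0.16,0,1,0.383,-0.109,0.16,0,1,0.383,-0.109,0.16,0,1,0.383,-0.109,0.16,0,1,0.383,-0.109,0.16,0,1,0.383,-0.109,0.16,0,1,0.383,-0.109,0.12,0,1,0.383,-0.109,0.09,0,1]'
python3 -m pendant '[0,0,0,0,1,0,0,-0.006,0,1,0,0,-0.012,0,1,0,0,-0.018,0,1,0,0,-0.022,0,1,0,0,-0.025,0,1,0,0,-0.027,0,1,0,0,-0.028,0,1,0,0,-0.029,0,1,0,0,-0.029,0,1]'
```

```text
time: 16.23
tcp_pos: [0.6289, -0.134, 0.064]
tool_rot: [3.141, 0.0, 1.571]
contact_force: [-0.6, -0.4, -1.1]
width: 0.425
finger_force: 10.0
time: 17.07
tcp_pos: [0.629, -0.134, 0.0502]
tool_rot: [3.141, 0.0, 1.571]
contact_force: [-0.2, -0.6, 0.2]
width: 0.423
finger_force: 10.0
```

```bash
python3 -m pendant '[0,0,-0.002,0,1,0,0,-0.0025,0,1,0,0,-0.0025,0,-1,0,0,-0.0025,0,-1,0,0,-0.0025,0,-1,0,0,-0.0025,0,-1,0,0,0.02,0,-1,0,0,0.08,0,-1,0,0,0.14,0,-1,0,0,0.14,0,-1]'
```

```text
time: 17.9
tcp_pos: [0.6326, -0.1348, 0.1267]
tool_rot: [3.133, 0.002, 1.571]
contact_force: [0.3, -0.8, 0.6]
width: 0.982
finger_force: 0.0
```

```bash
python3 -m pendant '[0,-0.15,0,0,-1,0,-0.15,0,0,-1,0,-0.15,0,0,-1,0,-0.15,0,0,-1,0,-0.15,0,0,-1,0,-0.15,0,0,-1,0,-0.15,0,0,-1,0,-0.15,0,0,-1,0,-0.15,0,0,-1,0,-0.15,0,0,-1]'
python3 shot.py w6
python3 -m pendant '[0.027,0.5,0,0,-1,0.027,0.5,0,0,-1,0.027,0.5,0,0,-1,0.027,0.5,0,0,-1,0.027,0.5,0,0,-1,0.027,0.5,0,0,-1,0.027,0.5,0,0,-1,0.027,0.5,0,0,-1,0.027,0.5,0,0,-1,0.027,0.5,0,0,-1]'
python3 shot.py w7
python3 - <<'E'
import cv2,numpy as np
a=cv2.imread("pics/w6.png")[60:330,230:530];b=cv2.imread("pics/w7.png")[30:390,200:600]
cv2.imwrite("pics/c7.png",np.hstack([cv2.resize(a,(400,360)),b]))
E
```

```text
time: 18.73
tcp_pos: [0.6291, -0.2084, 0.1202]
tool_rot: [-3.142, -0.0, 1.572]
contact_force: [-0.9, 0.5, 0.1]
width: 1.001
finger_force: 0.0
[ 0.62905573 -0.2085525   0.12016739]
time: 19.62
tcp_pos: [0.6424, 0.0398, 0.1201]
tool_rot: [-3.141, 0.0, 1.57]
contact_force: [-0.9, -0.6, -0.4]
width: 0.996
finger_force: 0.0
[0.64244122 0.03951484 0.12013799]
```

View pics/c7.png

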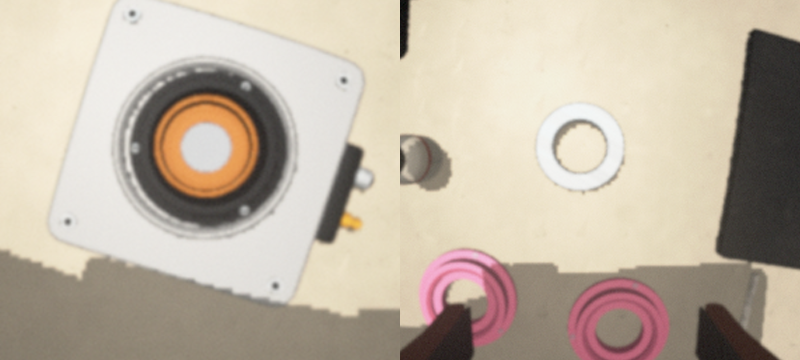

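```bash
python3 - <<'E'
from h import *
import json
np.set_printoptions(precision=4,suppress=True)
l=lambda n:{k:np.array(v) for k,v in json.load(open(n)).items()}
print(atz("wrist",np.array((380.5,176))/1.4,.016,l("w7.json")),atz("wrist",np.array((385.3,169.5))/1.4,.045,l("w6.json")))
E
```

```text
[0.6387 0.1115 0.016 ] [ 0.6278 -0.1341  0.045 ]
```

```bash
python3 -m pendant '[-0.006,0.144,0,0,-1,-0.006,0.144,-0.04,0,-1,-0.006,0.144,-0.12,0,-1,-0.006,0.144,-0.18,0,-1,-0.006,0.144,-0.2,0,-1,-0.006,0.144,-0.208,0,-1,-0.006,0.144,-0.208,0,-1,-0.006,0.144,-0.208,0,1,-0.006,0.144,-0.208,0,1,-0.006,0.144,-0.208,0,1]' 8
python3 -m pendant '[0,0,0,0,1,0,0,0,0,1,0,0,0,0,1,0,0,0,0,1,0,0,0,0,1,0,0,0,0,1,0,0,0,0,1,0,0,0,0,-1,0,0,0,0,-1,0,0,0,0,-1]' 8
python3 -m pendant '[0,0,0,-1,-1,0,0,0,-1,-1,0,0,0,-1,-1,0,0,0,-1,-1,0,0,0,-1,-1,0,0,0,-1,-1,0,0,0,-1,-1,0,0,0,-1,-1,0,0,0,-1,-1,0,0,0,-1,-1]'
python3 -m pendant '[0,0,0,-1,-1,0,0,0,-1,-1,0,0,0,-1,-1,0,0,0,-1,-1,0,0,0,-1,-1,0,0,0,-1,-1,0,0,0,-1,-1,0,0,0,-1,-1,0,0,0,-1,1,0,0,0,-1,1]'
python3 -m pendant '[0,0,0,0,1,0,0,0,0,1,0,0,0,0,1,0,0,0,0,1,0,0,0,0,1,0,0,0,0,1,0,0,0,0,1,0,0,0,0,1,0,0,0,0,1,0,0,0,0,1]' 25
```

```text
time: 20.5
tcp_pos: [0.6408, 0.1128, 0.018]
tool_rot: [3.139, -0.0, 1.57]
contact_force: [-0.1, -0.3, -0.0]
width: 0.81
finger_force: 0.0
time: 21.33
tcp_pos: [0.6392, 0.113, 0.0158]
tool_rot: [-3.141, 0.0, 1.571]
contact_force: [-0.3, -0.4, 0.7]
width: 0.752
finger_force: 0.0
time: 22.17
tcp_pos: [0.6394, 0.113, 0.016]
tool_rot: [-3.141, 0.0, 0.787]
contact_force: [1.0, -0.2, 0.2]
width: 1.001
finger_force: 0.0
time: 23.0
tcp_pos: [0.6394, 0.113, 0.0161]
tool_rot: [-3.142, 0.0, 0.002]
contact_force: [-0.5, 0.1, -0.4]
width: 0.89
finger_force: 0.0
time: 23.83
tcp_pos: [0.6395, 0.113, 0.0162]
tool_rot: [3.142, 0.0, 0.0]
contact_force: [-0.5, -1.1, -0.1]
width: 0.561
finger_force: 25.0
```

```bash
python3 -m pendant '[0,0,0.1,0,1,0,0,0.2,0,1,-0.022,-0.494,0.2,0,1,-0.022,-0.494,0.2,0,1,-0.022,-0.494,0.2,0,1,-0.022,-0.494,0.2,0,1,-0.022,-0.494,0.2,0,1,-0.022,-0.494,0.2,0,1,-0.022,-0.494,0.2,0,1,-0.022,-0.494,0.18,0,1]'
python3 -m pendant '[0,0,0,0,1,0,0,-0.03,0,1,0,0,-0.05,0,1,0,0,-0.065,0,1,0,0,-0.075,0,1,0,0,-0.082,0,1,0,0,-0.086,0,1,0,0,-0.09,0,1,0,0,-0.092,0,1,0,0,-0.092,0,1]'
```

```text
time: 24.67
tcp_pos: [0.6296, -0.1364, 0.1077]
tool_rot: [3.141, -0.004, -0.004]
contact_force: [0.1, 1.0, -1.4]
width: 0.557
finger_force: 25.0
time: 25.5
tcp_pos: [0.6286, -0.134, 0.0603]
tool_rot: [3.142, -0.0, -0.0]
contact_force: [-0.5, -0.2, -1.5]
width: 0.561
finger_force: 25.0
```

```bash
python3 -m pendant '[0,0,-0.001,0,1,0,0,-0.002,0,1,0,0,-0.003,0,1,0,0,-0.004,0,1,0,0,-0.005,0,1,0,0,-0.006,0,1,0,0,-0.006,0,1,0,0,-0.006,0,1,0,0,-0.006,0,1,0,0,-0.006,0,1]'
```

```text
time: 26.33
tcp_pos: [0.6285, -0.134, 0.0572]
tool_rot: [-3.142, -0.0, -0.0]
contact_force: [0.1, 0.1, -1.9]
width: 0.555
finger_force: 25.0
```

```bash
python3 -m pendant '[0,0,-0.001,0,1,0,0,-0.001,0,1,0,0,-0.001,0,-1,0,0,-0.001,0,-1,0,0,-0.001,0,-1,0,0,-0.001,0,-1,0,0,0.04,0,-1,0,0,0.1,0,-1,0,0,0.16,0,-1,0,0,0.16,0,-1]'
python3 -m pendant '[-0.15,0,0,0,-1,-0.15,0,0,0,-1,-0.15,0,0,0,-1,-0.15,0,0,0,-1,-0.15,0,0,0,-1,-0.15,0,0,0,-1,-0.15,0,0,0,-1,-0.15,0,0,0,-1,-0.15,0,0,0,-1,-0.15,0,0,0,-1]'
python3 shot.py w8
python3 - <<'E'
from h import *
np.set_printoptions(precision=4,suppress=True)
import cv2
c=cams.get_calibration("wrist")
cv2.imwrite("pics/s8.png",cv2.hconcat([cv2.imread("pics/w8.png")[0:480,200:600],cv2.resize(cams.get_image("side")[150:290,240:360,::-1],(400,467),interpolation=2).copy()[:467] if 0 else cv2.resize(cams.get_image("side")[150:294,240:360,::-1],(400,480),interpolation=2)]))
E
```

```text
time: 27.17
tcp_pos: [0.632, -0.1348, 0.1431]
tool_rot: [3.14, -0.009, -0.0]
contact_force: [0.4, -0.1, 1.5]
width: 0.995
finger_force: 0.0
time: 28.0
tcp_pos: [0.5538, -0.1339, 0.137]
tool_rot: [-3.142, 0.0, 0.0]
contact_force: [-1.8, -0.4, 1.0]
width: 1.003
finger_force: 0.0
[ 0.55368129 -0.1339338   0.13703096]
```

View pics/s8.png

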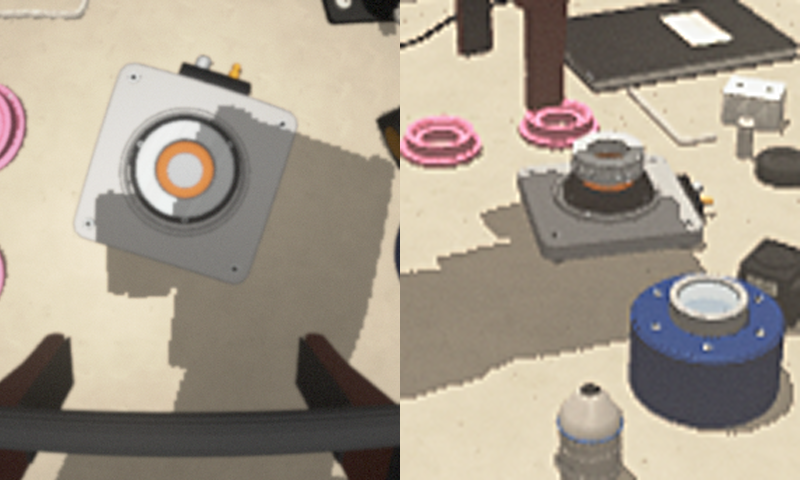

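```bash
python3 -m pendant '[-0.088,-0.37,0.04,0,-1,-0.088,-0.37,0.04,0,-1,-0.088,-0.37,0.04,0,-1,-0.088,-0.37,0.04,0,-1,-0.088,-0.37,0.04,0,-1,-0.088,-0.37,0.04,0,-1,-0.088,-0.37,0.04,0,-1,-0.088,-0.37,0.04,0,-1,-0.088,-0.37,0.04,0,-1,-0.088,-0.37,0.04,0,-1]'
python3 shot.py w9
python3 - <<'E'
from h import *
import json
np.set_printoptions(precision=4,suppress=True)
c={k:np.array(v) for k,v in json.load(open("w8.json")).items()}
print(atz("wrist",np.array((382.5,171))/1.4,.024,c))
E
```

```text
time: 28.93
tcp_pos: [0.5098, -0.3176, 0.157]
tool_rot: [-3.141, 0.0, 0.002]
contact_force: [1.0, -0.6, -0.4]
width: 1.001
finger_force: 0.0
[ 0.5098124  -0.31770422  0.15702698]
[ 0.6266 -0.1328  0.024 ]
```

View pics/w9.png

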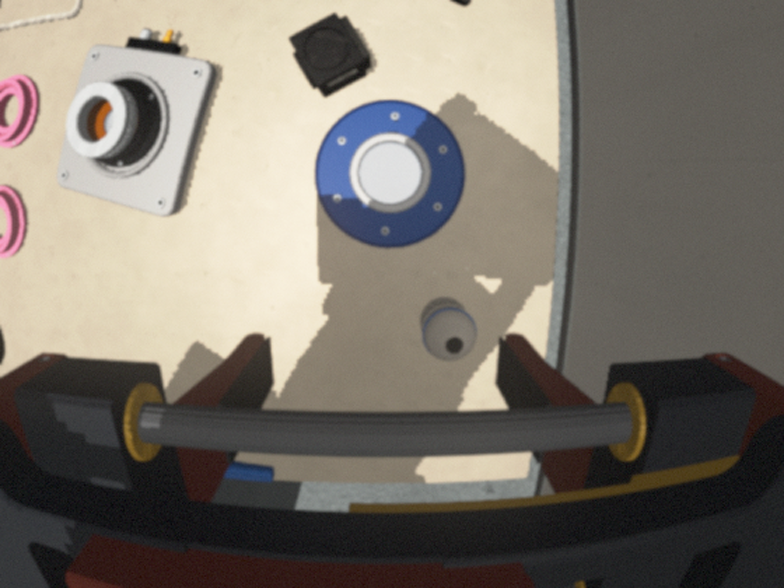

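```bash
python3 - <<'E'
from h import *
import json
np.set_printoptions(precision=4,suppress=True)
c={k:np.array(v) for k,v in json.load(open("w9.json")).items()}
print(atz("wrist",np.array((390,173.5))/1.4,.061,c),atz("wrist",np.array((390.5,173))/1.4,.048,c))
E
```

```text
[ 0.5806 -0.3204  0.061 ] [ 0.5812 -0.3208  0.048 ]
```

```bash
python3 -m pendant '[0.144,-0.006,0,0,-1,0.144,-0.006,-0.04,0,-1,0.144,-0.006,-0.12,0,-1,0.144,-0.006,-0.17,0,-1,0.144,-0.006,-0.186,0,-1,0.144,-0.006,-0.19,0,-1,0.144,-0.006,-0.19,0,-1,0.144,-0.006,-0.19,0,1,0.144,-0.006,-0.19,0,1,0.144,-0.006,-0.19,0,1]' 8
python3 -m pendant '[0,0,0,0,1,0,0,0,0,1,0,0,0,0,1,0,0,0,0,1,0,0,0,0,1,0,0,0,0,1,0,0,0,0,1,0,0,0,0,-1,0,0,0,0,-1,0,0,0,0,-1]' 8
python3 -m pendant '[0,0,0,1,-1,0,0,0,1,-1,0,0,0,1,-1,0,0,0,1,-1,0,0,0,1,-1,0,0,0,1,-1,0,0,0,1,-1,0,0,0,1,-1,0,0,0,1,-1,0,0,0,1,-1]'
python3 -m pendant '[0,0,0,1,-1,0,0,0,1,-1,0,0,0,1,-1,0,0,0,1,-1,0,0,0,1,-1,0,0,0,1,-1,0,0,0,1,-1,0,0,0,1,-1,0,0,0,1,1,0,0,0,1,1]'
python3 -m pendant '[0,0,0,0,1,0,0,0,0,1,0,0,0,0,1,0,0,0,0,1,0,0,0,0,1,0,0,0,0,1,0,0,0,0,1,0,0,0,0,1,0,0,0,0,1,0,0,0,0,1]' 35
```

```text
time: 29.82
tcp_pos: [0.5823, -0.3226, 0.0641]
tool_rot: [3.14, -0.002, -0.0]
contact_force: [-0.0, 0.5, -0.4]
width: 0.811
finger_force: 0.0
time: 30.65
tcp_pos: [0.5814, -0.322, 0.062]
tool_rot: [3.142, 0.0, -0.0]
contact_force: [-0.9, 0.3, 0.9]
width: 0.682
finger_force: 0.0
time: 31.48
tcp_pos: [0.5815, -0.322, 0.062]
tool_rot: [-3.141, 0.0, 0.784]
contact_force: [0.3, -0.3, -0.5]
width: 1.001
finger_force: 0.0
time: 32.32
tcp_pos: [0.5815, -0.322, 0.0622]
tool_rot: [-3.142, 0.0, 1.569]
contact_force: [0.0, 0.6, 0.4]
width: 0.886
finger_force: 0.0
time: 33.15
tcp_pos: [0.5816, -0.322, 0.0622]
tool_rot: [3.141, 0.0, 1.571]
contact_force: [0.0, 0.5, -0.4]
width: 0.493
finger_force: 35.0
```

```bash
python3 - <<'E'
from h import *
import json
np.set_printoptions(precision=4,suppress=True)
c={k:np.array(v) for k,v in json.load(open("w6.json")).items()}
print(atz("wrist",np.array((383.75,170))/1.4,.024,c))
E
python3 -m pendant '[0,0,0.08,0,1,0,0,0.16,0,1,0,0,0.2,0,1,0.092,0.377,0.2,0,1,0.092,0.377,0.2,0,1,0.092,0.377,0.2,0,1,0.092,0.377,0.2,0,1,0.092,0.377,0.2,0,1,0.092,0.377,0.2,0,1,0.092,0.377,0.2,0,1]'
```

```text
[ 0.627  -0.1336  0.024 ]
time: 33.98
tcp_pos: [0.6274, -0.1318, 0.162]
tool_rot: [-3.141, 0.0, 1.574]
contact_force: [0.9, -0.4, -1.6]
width: 0.49
finger_force: 35.0
```

```bash
python3 -m pendant '[0,0,0,0,1,0,0,-0.04,0,1,0,0,-0.08,0,1,0,0,-0.11,0,1,0,0,-0.13,0,1,0,0,-0.14,0,1,0,0,-0.144,0,1,0,0,-0.146,0,1,0,0,-0.146,0,1,0,0,-0.146,0,1]'
python3 -m pendant '[0,0,-0.002,0,1,0,0,-0.003,0,1,0,0,-0.004,0,1,0,0,-0.005,0,1,0,0,-0.006,0,1,0,0,-0.007,0,1,0,0,-0.008,0,1,0,0,-0.008,0,1,0,0,-0.008,0,1,0,0,-0.008,0,1]'
```

```text
time: 34.82
tcp_pos: [0.6281, -0.1337, 0.0901]
tool_rot: [3.14, 0.0, 1.571]
contact_force: [-0.3, 0.2, -0.8]
width: 0.492
finger_force: 35.0
time: 35.65
tcp_pos: [0.6275, -0.1335, 0.0851]
tool_rot: [-3.142, -0.0, 1.571]
contact_force: [0.0, 0.8, -1.7]
width: 0.496
finger_force: 35.0
```

No contact though the edge is 1 mm below the boss top; continue down.

```bash
python3 -m pendant '[0,0,-0.002,0,1,0,0,-0.003,0,1,0,0,-0.004,0,1,0,0,-0.005,0,1,0,0,-0.006,0,1,0,0,-0.007,0,1,0,0,-0.008,0,1,0,0,-0.0085,0,1,0,0,-0.0085,0,1,0,0,-0.0085,0,1]'
```

```text
time: 36.48
tcp_pos: [0.6275, -0.1335, 0.0809]
tool_rot: [-3.142, -0.0, 1.571]
contact_force: [0.5, -0.2, -1.4]
width: 0.489
finger_force: 35.0
```

```bash
python3 -m pendant '[0,0,-0.001,0,1,0,0,-0.0015,0,1,0,0,-0.0015,0,-1,0,0,-0.0015,0,-1,0,0,-0.0015,0,-1,0,0,-0.0015,0,-1,0,0,0.04,0,-1,0,0,0.12,0,-1,0,0,0.18,0,-1,0,0,0.18,0,-1]'
python3 -m pendant '[0,-0.2,0,0,-1,0,-0.2,0,0,-1,0,-0.2,0,0,-1,0,-0.2,0,0,-1,0,-0.2,0,0,-1,0,-0.2,0,0,-1,0,-0.2,0,0,-1,0,-0.2,0,0,-1,0,-0.2,0,0,-1,0,-0.2,0,0,-1]'
python3 shot.py w10
python3 - <<'E'
from h import *
import cv2
cv2.imwrite("pics/s10.png",cv2.hconcat([cv2.imread("pics/w10.png")[0:480,200:600],cv2.resize(cams.get_image("side")[150:294,240:360,::-1],(400,480),interpolation=2)]))
E
```

```text
time: 37.32
tcp_pos: [0.6312, -0.1343, 0.1775]
tool_rot: [3.131, 0.002, 1.571]
contact_force: [1.3, -1.1, 0.6]
width: 0.994
finger_force: 0.0
time: 38.15
tcp_pos: [0.6276, -0.2327, 0.1709]
tool_rot: [-3.142, -0.0, 1.572]
contact_force: [-0.2, -0.1, 0.7]
width: 1.002
finger_force: 0.0
[ 0.62761283 -0.23287221  0.17097258]
```

View pics/s10.png

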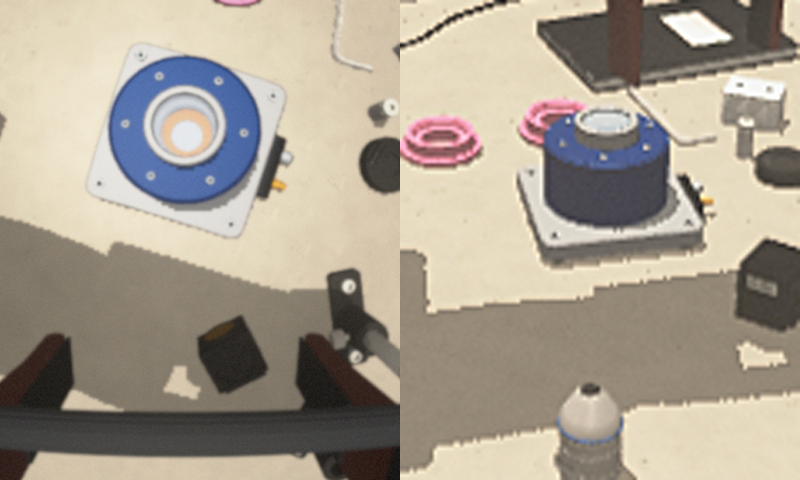

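The cover stands flat and centred on the plate, with the dish visible through its window, and the gripper is clear of everything.

```bash
python3 -c "
from station import manip
print(manip.finish_job())"
```

```text
the job is handed in; nothing more can be done
None
```

The chamber is built and handed in at about 38 s: the adapter, dish, weight ring and cover were placed in the required order. The last pictures show the cover flat and centred on the plate and the gripper clear; the hand-in returned no verdict.

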